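# Raise the telescoping price-card stand to its second stop

### The job

Raise the price card: push the orange button on top of the telescoping card stand fully in to free the catch, then take the white grip block and pull it straight up, past the first stop, all the way to the second stop where the whole mast is out. The mast sinks again if it is let go, so finish still holding the block up at the second stop. Leave the jars, the ball and the tin standing where they are.

Things in the scene. Friction and masses are not known exactly. Their poses are not given: they have to be found in the camera images.
- grip_center (a point): centre of the white grip block on top of the mast, 56 mm long (its x), 34 mm wide (its y), 40 mm high; grasp from above across the 34 mm width (fingers closing along its y). x points from the mast to the card frame, z up along the mast. 142 mm above the counter with the mast down, 282 mm with both stages out
- card_center (a point): centre of the price card's frame, a plate 76 mm wide, 50 mm high and 4 mm thick on a thin rod, 76 mm from the mast axis and level with the grip block's centre; rises with the block. Same axes as grip_center
- stand: fixed part of the stand, screwed to the counter: round grey foot 84 mm across, 17 mm high, and outer tube with black collar up to 110 mm above the counter, at most 33 mm across (a small black keeper reaches 20.5 mm from the axis on the side away from the card). Origin under the foot's centre. Far behind it (x > 0.6) is a raised shelf with a basket and plant: keep the arm in front
- button_face (a point): centre of the upper face of the orange round button (24 mm across) in the top of the grip block, on the mast axis; as it starts it stands 29 mm above grip_center (9 mm above the block's top). Same axes as grip_center
- stand_button (a joint): travel of the orange button, m: 0 = out (start), 0.006 = fully in, its face then 3 mm above the block's top. It moves straight down against about 3 N of friction, has no spring and stays where it is pushed. Until it is nearly fully in, a steel catch on the front locks the mast down; fully in, the mast is free
- stand_top (a joint): travel of the inner tube with grip block and card out of the middle tube, m: 0 = home, 0.07 = against the first stop. Moves straight up; about 3 N to lift (weight and friction). It is the light stage and comes out first
- stand_mid (a joint): travel of the middle tube out of the fixed outer tube, m: 0 = home, 0.07 = against the second stop. It is drawn up by the inner tube once that is against the first stop; about 7 N to lift both. Second stop: 0.14 m above the start in all, a hard stop. Let go, the block sinks by its own weight
- jam_jar: jam jar, 69 mm across, 99 mm high, standing; origin at the centre of its underside. Bystander
- honey_jar: honey jar, 64 mm across, 97 mm high, standing; origin at the centre of its underside. Bystander
- rattan_ball: woven rattan ball, about 58 mm across; origin at the centre of its underside. Bystander
- tin: printed tin, 58 mm across, 72 mm high, standing; origin at the centre of its underside. Bystander

How it is judged:
By the outcome, as a careful person would: the job done as asked, in the order asked, and still so for the second after the job is handed in, while the arm keeps its last pose, push and grip.
It also fails if it takes over 45 s, if anything falls off the work surface, if the arm or the gripper's body presses on something with over 40 N, if the wrist force passes 120 N, or if a joint passes its speed limit or range.

### The arm

A 6-joint arm with a two-finger parallel gripper is mounted at the origin on a cart in front of the work surface, level with it; the furniture and walls round the work are solid. World frame = base frame: x ahead of the robot, y to its left, z up, the work surface at z = 0. Lengths are in m, angles in degrees, forces in N, time in s.
With the tool pointing down it reaches from about 0.4 to 0.825 m from the base axis. Payload 7 kg.
Tool frame: the origin (TCP) lies midway between the tips of the shut fingers; the grasp point (between the pads) lies r.grasp_offset behind it (r.grasp_offset is the distance from the TCP to the grasp point, in m); x points along the fingers, z is the direction in which the jaws open and shut, and the axes are right-handed (so a half turn about x gives the same grasp; the last joint's range is limited). The gripper opens to 88 mm and grips with 3 to 60 N. Pads are 19 mm wide; open, the fingers measure 130 mm over their backs; the gripper's body (78 mm by 193 mm) begins 47 mm behind the grasp point.
Start: joints at [92.309, 20.546, 0.682, 0, -70.136, -16.507], TCP at [0.166, 0.654, 0.227] pointing down, gripper open.
Joint ranges: [-176.03, 176.03], [-82.01, 121.73], [-58.28, 71.71], [-173.87, 95.51], [-174.79, -0.11], [-173.66, 173.66]. Speed limits (degrees/s): [136.94, 136.94, 172.46, 180, 180, 180].

### API

Orientations are given as [roll, pitch, yaw] about the fixed x, y, z axes, in that order (R = Rz(yaw) Ry(pitch) Rx(roll)).
In Python, from plant import readout, vision, close_job, r gives the robot as it stands.
- The arm moves only by the shell command python3 -m handwheel 'ROWS' [OPENING] [FORCE]. ROWS is JSON, a list that holds one entry, the list of rows, each a list of 4 numbers: the shift along the world's x, y, z in units of 40 mm (1.0 is 40 mm), then the turn about the world's z in units of 5 degrees (1.0 is 5 degrees). In form: [[[tx, ty, tz, roll], ...]]. A call has 1 to 8 rows; each row shifts and turns the pose as measured when the row begins; what a row does not reach is not made up. A row lasts 1/10 s, in which the tool goes at most 50 mm and 8.59 degrees, less where a joint would pass 70% of its speed; a pose out of reach is approached as far as the arm can. A call is refused whole if a number of a shift passes 1 or a number of a turn 1, either way. A call with a gripper value outside its range is refused whole. OPENING is the finger opening in mm, from 0 to 87.6, set as the call begins (- or left out, the last holds). The fingers move at their own pace and stop on an object; FORCE is the grip in N (left out, the last holds). Time passes only in rows, so rows that do not move let the fingers close. It gives the time, the measured TCP pose, the force and the opening at its end, in the units of the state.
- readout.get_state(): the state, without advancing time (a new reading comes with each control period).
- vision.capture(name): name is "scene" or "top"; returns the picture (384x512x3 uint8, blue, green, red); there is no depth.
- vision.get_calibration(name): a dict with "intrinsics" (3x3 intrinsics, pixels), "dist" ([k1, k2, p1, p2, k3] as OpenCV has them; the pictures are not rectified), "pose" (4x4, takes a point from camera to world coordinates). Camera axes: x right, y up, looking along -z (the intrinsics and any distortion apply to the point x, -y, -z); pixel columns grow to the right and rows downward; lengths in m; the calibration is good to about 2 mm. A picture is of the moment at which its call begins. get_calibration takes no time and is no camera call.
- close_job(): hands the job in, once; it reports no verdict.
The state is a dict: "time_s": time; "joints": joint angles; "qd": joint speeds; "joint_torque": joint torques, N m; "tcp_pos": TCP position; "eef_rot": TCP orientation; "contact_force": force on the tool from outside, world axes, zero at the start; "moment": the same for the moment, N m; "gripper_width": finger opening in m.
Only numpy, scipy, OpenCV 4.12 (cv2) and the standard library are available. Lean on these libraries where they do the work, as an engineer would, in place of code of your own. Each camera call takes 0.05 s, during which the arm holds its last target.

## Working session

There is one attempt and no reset: what is moved stays moved. The work goes in short steps, Python scripts to look and compute and a shell command to move; the robot and the scene stay as the last step left them, time stands still between calls to the robot, and variables do not carry over. Pictures are saved under pics/ and viewed, and the job is handed in when it is done.

```bash
mkdir -p pics; ls; cat > h.py <<'E'
import numpy as np,cv2
from plant import readout,vision,close_job,r
def snap(n,f): 
    im=vision.capture(n); cv2.imwrite('pics/'+f,im); return im
def ray(n,u,v):
    c=vision.get_calibration(n);K=np.array(c['intrinsics']);T=np.array(c['pose'])
    p=cv2.undistortPoints(np.array([[[u,v]]],float),K,np.array(c['dist']))[0,0]
    d=T[:3,:3]@np.array([p[0],-p[1],-1]);return T[:3,3],d
def atz(n,u,v,z):
    o,d=ray(n,u,v);return o+d*(z-o[2])/d[2]
def proj(n,P):
    c=vision.get_calibration(n);K=np.array(c['intrinsics']);T=np.array(c['pose'])
    q=(np.atleast_2d(P)-T[:3,3])@T[:3,:3];q=q*[1,-1,-1]
    return cv2.projectPoints(q,np.zeros(3),np.zeros(3),K,np.array(c['dist']))[0][:,0]
def tri(obs):
    A=np.zeros((3,3));b=np.zeros(3)
    for n,u,v in obs:
        o,d=ray(n,u,v);d/=np.linalg.norm(d);M=np.eye(3)-np.outer(d,d);A+=M;b+=M@o
    return np.linalg.solve(A,b)
E
python3 - <<'E'
from h import *
snap('scene','s0.png');snap('top','t0.png')
print(readout.get_state(),r.grasp_offset)
for n in('scene','top'):print(vision.get_calibration(n))
E
```

```text
pics
{'time_s': 0.1, 'joints': array([ 9.23084670e+01,  2.05873885e+01,  6.37687704e-01, -1.67331354e-02,
       -7.01369371e+01, -1.65072398e+01]), 'qd': array([-0.04109909, -0.07692079,  0.12496002,  0.04939217,  0.10834056,
       -0.04651544]), 'joint_torque': array([-8.46014300e-04, -5.84161699e+01,  2.93753546e+01,  7.01555237e+00,
        1.01990972e-02, -4.98977806e-05]), 'tcp_pos': array([0.1654905 , 0.65393032, 0.22570875]), 'eef_rot': array([  6.21741468,  89.91194509, -97.98705552]), 'contact_force': array([ 0.18149831, -0.19775369,  0.08549917]), 'moment': array([ 0.0151993 , -0.07901069, -0.03180147]), 'gripper_width': 0.08744208447796989} 0.0188
{'intrinsics': array([[431.46970625,   0.        , 251.67761286],
       [  0.        , 431.46970625, 192.49300009],
       [  0.        ,   0.        ,   1.        ]]), 'dist': array([-0.0881224,  0.       ,  0.       ,  0.       ,  0.       ]), 'pose': array([[ 0.70625342,  0.53056002, -0.46873465,  0.10944673],
       [-0.70775049,  0.54519824, -0.44927511, -0.51800968],
       [ 0.0171859 ,  0.64904926,  0.76055224,  0.78454599],
       [ 0.        ,  0.        ,  0.        ,  1.        ]])}
{'intrinsics': array([[354.60029563,   0.        , 249.13121477],
       [  0.        , 354.60029563, 197.22801855],
       [  0.        ,   0.        ,   1.        ]]), 'dist': array([0.02222255, 0.        , 0.        , 0.        , 0.        ]), 'pose': array([[ 0.0807285 ,  0.91746746, -0.38953353,  0.19251625],
       [-0.99667518,  0.07862565, -0.02136815, -0.16169851],
       [ 0.01102274,  0.38996342,  0.92076437,  0.89939187],
       [ 0.        ,  0.        ,  0.        ,  1.        ]])}
```

View pics/s0.png

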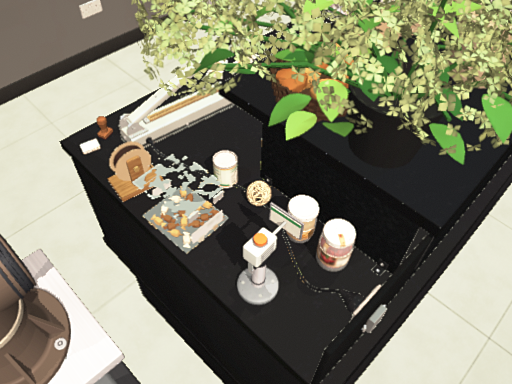

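View pics/t0.png

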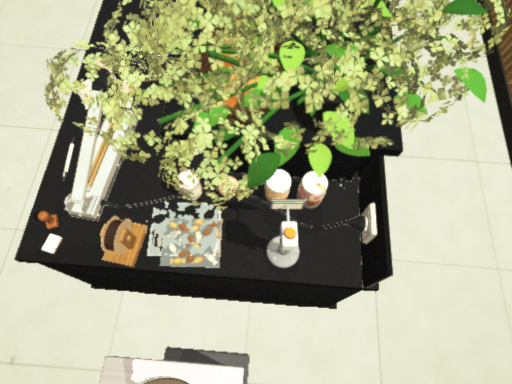

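The stand shows in scene at about (260,245) and in top at about (289,236). The jars are behind it and to its right, with the ball and tin to its left. I'll enlarge both for exact pixels.

```bash
python3 - <<'E'
from h import *
a=cv2.imread('pics/s0.png')[140:310,200:370];b=cv2.imread('pics/t0.png')[160:280,160:340]
cv2.imwrite('pics/s0c.png',cv2.resize(a,None,fx=3.5,fy=3.5,interpolation=cv2.INTER_CUBIC))
cv2.imwrite('pics/t0c.png',cv2.resize(b,None,fx=4,fy=4,interpolation=cv2.INTER_CUBIC))
for n,f in(('scene','s0'),('top','t0')):
    i=cv2.imread(f'pics/{f}.png');h=cv2.cvtColor(i,cv2.COLOR_BGR2HSV)
    m=cv2.inRange(h,(8,170,180),(22,255,255))
    x0,y0,x1,y1=(240,225,285,270) if n=='scene' else (275,222,305,250)
    ys,xs=np.nonzero(m[y0:y1,x0:x1]);print(n,len(xs),xs.mean()+x0,ys.mean()+y0,xs.min()+x0,xs.max()+x0,ys.min()+y0,ys.max()+y0)
E
```

```text
scene 42 259.45238095238096 240.52380952380952 254 266 234 245
top 72 289.3888888888889 232.625 285 294 228 237
```

View pics/s0c.png

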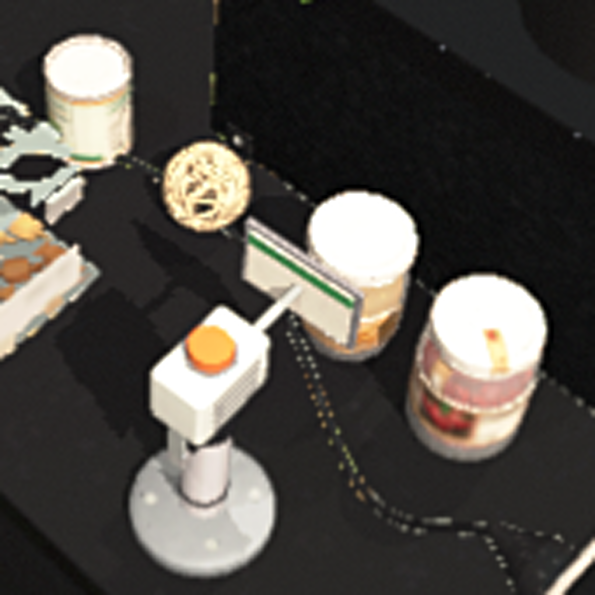

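View pics/t0c.png

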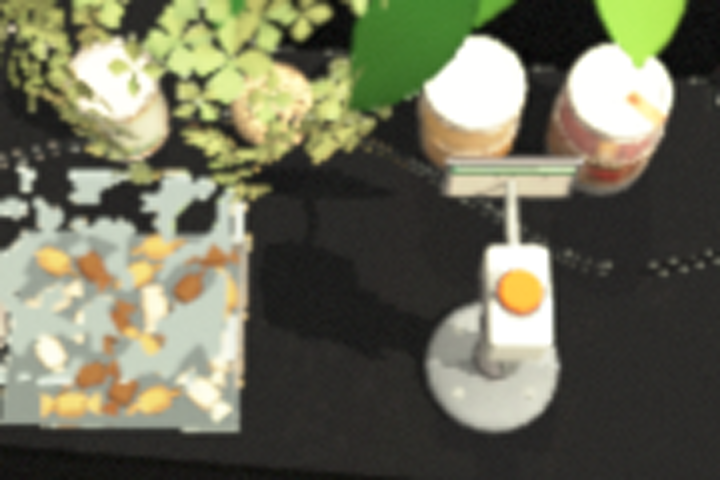

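```bash
python3 - <<'E'
from h import *
S=lambda u,v:(('scene',200+u/3.5,140+v/3.5)); T=lambda u,v:('top',160+u/4,160+v/4)
bs,bt=S(211,347),T(520,291)
print('button',atz(*bs,.171),atz(*bt,.171),tri([bs,bt]))
print('foot',atz(*S(202,505),.017),atz(*T(493,366),.017))
for a,b in(((447,157),(583,157)),):
    p,q=atz(*T(*a),.167),atz(*T(*b),.167);print('card top',p,q,(p+q)/2)
for a,b in(((247,220),(362,294)),):
    p,q=atz(*S(*a),.167),atz(*S(*b),.167);print('card scene',p,q,(p+q)/2)
for s,z in((S(362,228),.099-.002),(S(488,308),.097)): print('jar lid',atz(*s,z))
for s,z in((T(474,80),.097),(T(620,90),.099)): print('jar lid t',atz(*s,z))
print('block top-edge scene', [atz(*S(*c),.162) for c in((150,375),(232,307),(270,342),(190,418))])
print('block top-edge top', [atz(*T(*c),.162) for c in((485,247),(549,245),(552,345),(486,350))])
print('ball',atz(*S(207,187),.029),'tin',atz(*S(88,68),.072))
E
```

```text
button [ 0.4237453  -0.24012258  0.171     ] [ 0.42578478 -0.23868724  0.171     ] [ 0.42611658 -0.23878826  0.16780418]
foot [ 0.42136925 -0.24233181  0.017     ] [ 0.42405355 -0.23962167  0.017     ]
card top [ 0.50178195 -0.19556632  0.167     ] [ 0.50828715 -0.27151284  0.167     ] [ 0.50503455 -0.23353958  0.167     ]
card scene [ 0.49724462 -0.19531453  0.167     ] [ 0.50388169 -0.26948104  0.167     ] [ 0.50056316 -0.23239779  0.167     ]
jar lid [ 0.58515977 -0.2100533   0.097     ]
jar lid [ 0.59213652 -0.29779235  0.097     ]
jar lid t [ 0.58509873 -0.21277051  0.097     ]
jar lid t [ 0.58501938 -0.30390786  0.099     ]
block top-edge scene [array([ 0.39514635, -0.22667542,  0.162     ]), array([ 0.45351523, -0.22644226,  0.162     ]), array([ 0.45153571, -0.25456679,  0.162     ]), array([ 0.39170306, -0.25765334,  0.162     ])]
block top-edge top [array([ 0.45220899, -0.21958362,  0.162     ]), array([ 0.4563548 , -0.25459361,  0.162     ]), array([ 0.40008433, -0.25773168,  0.162     ]), array([ 0.39437806, -0.22272616,  0.162     ])]
ball [ 0.58539786 -0.08566246  0.029     ] tin [0.57587232 0.01718156 0.072     ]
```

```bash
cat >> h.py <<'E'
from scipy.spatial.transform import Rotation as Ro
def st():
    s=readout.get_state();R=Ro.from_euler('xyz',s['eef_rot'],degrees=True).as_matrix()
    y=np.degrees(np.arctan2(R[1,2],R[0,2]))
    print('t',round(s['time_s'],2),'tcp',s['tcp_pos'].round(4),'x',R[:,0].round(3),'jaw az',y.round(2),'F',s['contact_force'].round(1),'w',round(s['gripper_width'],4),'q',s['joints'].round(1));return s
E
python3 -c "
from h import *
st()"
python3 -m handwheel '[[[0,0,1,0],[0.7,-0.5,1,0],[1,-0.6,0.5,0],[1,-0.8,0,0],[1,-0.9,0,0],[1,-1,0,0],[0.8,-1,0,0],[0.5,-1,0,0]]]' 0 20
python3 -c "
from h import *
st()"
```

```text
t 0.1 tcp [0.1655 0.6539 0.2257] x [-0.    -0.002 -1.   ] jaw az -104.2 F [ 0.2 -0.2  0.1] w 0.0874 q [ 92.3  20.6   0.6  -0.  -70.1 -16.5]
time_s: 0.9
tcp_pos: [0.3973, 0.4266, 0.3224]
eef_rot: [9.2, 89.3, -94.5]
contact_force: [0.4, 0.2, -0.2]
gripper_width: 0.0293
t 0.9 tcp [0.3973 0.4266 0.3224] x [-0.001 -0.011 -1.   ] jaw az -103.75 F [ 0.4  0.2 -0.2] w 0.0293 q [ 66.4   9.5  -2.    0.2 -79.1   9.8]
```

```bash

python3 -m handwheel '[[[0.5,-1,0,0],[0.3,-1,0,0.5],[0.2,-1,0,1],[0,-1,0,1],[0,-1,0,1],[0,-1,0,0.5],[0,-1,0,0],[0,-1,0,0]]]'
python3 -m handwheel '[[[0,-1,0,0],[0,-1,0,0],[0,-1,0,0],[0,-1,0,0],[0,-1,0,0],[0,-1,0,0],[0,-0.5,0,0],[0,0,0,0]]]'
python3 -c "
from h import *
st()"
```

```text
time_s: 1.7
tcp_pos: [0.4378, 0.0913, 0.3189]
eef_rot: [-6.1, 89.1, -89.1]
contact_force: [1.3, -0.0, 0.5]
gripper_width: 0.0004
time_s: 2.5
tcp_pos: [0.4327, -0.183, 0.318]
eef_rot: [-10.2, 89.2, -93.4]
contact_force: [-0.6, 0.8, 0.2]
gripper_width: 0.0004
t 2.5 tcp [ 0.4327 -0.183   0.318 ] x [-0.001 -0.015 -1.   ] jaw az -83.19 F [-0.6  0.8  0.2] w 0.0004 q [  1.9  -2.4 -15.7   0.9 -76.8  94.7]
```

```bash

python3 -m handwheel '[[[-0.1,-0.8,0,-0.3],[-0.1,-0.6,-0.5,0],[0,0,-1,0],[0,0,-0.7,0],[0,0,0,0],[0,0,0,0]]]'
python3 - <<'E'
from h import *
st()
a=snap('scene','s1.png')[140:310,200:370];b=snap('top','t1.png')[160:280,200:350]
cv2.imwrite('pics/s1c.png',cv2.resize(a,None,fx=3.5,fy=3.5,interpolation=cv2.INTER_CUBIC))
cv2.imwrite('pics/t1c.png',cv2.resize(b,None,fx=4,fy=4,interpolation=cv2.INTER_CUBIC))
E
```

```text
time_s: 3.1
tcp_pos: [0.424, -0.2397, 0.2281]
eef_rot: [-6.0, 89.2, -90.8]
contact_force: [0.6, 0.9, 1.3]
gripper_width: 0.0003
t 3.1 tcp [ 0.424  -0.2397  0.2281] x [-0.    -0.014 -1.   ] jaw az -84.8 F [0.6 0.9 1.3] w 0.0003 q [ -5.6   2.3 -22.8   0.9 -64.9 100.4]
```

View pics/s1c.png

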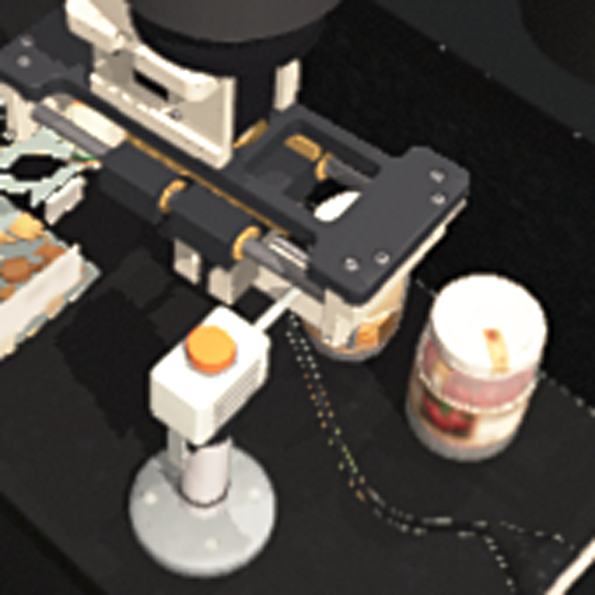

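View pics/t1c.png

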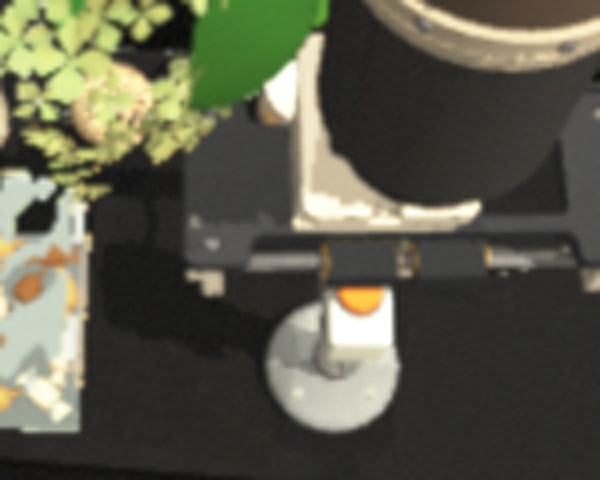

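```bash
python3 - <<'E'
from h import *
s=readout.get_state()
print((proj('scene',s['tcp_pos'])-[200,140])*3.5,(proj('top',s['tcp_pos'])-[200,160])*4)
E
```

```text
[[215.32932251 274.72978701]] [[375.33868838 259.27932693]]
```

```bash

python3 -m handwheel '[[[0.03,0,-0.5,0],[0,0,-0.4,0],[0,0,0,0],[0,0,0,0]]]'
python3 - <<'E'
from h import *
s=st()
p=proj('scene',s['tcp_pos'])[0];print((p-[220,190])*8)
a=snap('scene','s2.png')[190:265,220:300]
cv2.imwrite('pics/s2c.png',cv2.resize(a,None,fx=8,fy=8,interpolation=cv2.INTER_CUBIC))
E
```

```text
time_s: 3.6
tcp_pos: [0.4301, -0.2393, 0.1987]
eef_rot: [30.2, 88.8, -54.4]
contact_force: [-0.5, -0.1, 0.8]
gripper_width: 0.0004
t 3.6 tcp [ 0.4301 -0.2393  0.1987] x [ 0.012 -0.017 -1.   ] jaw az -84.63 F [-0.5 -0.1  0.8] w 0.0004 q [ -5.4   3.7 -25.4   1.  -60.1 100.3]
[345.05018219 298.34848834]
```

View pics/s2c.png

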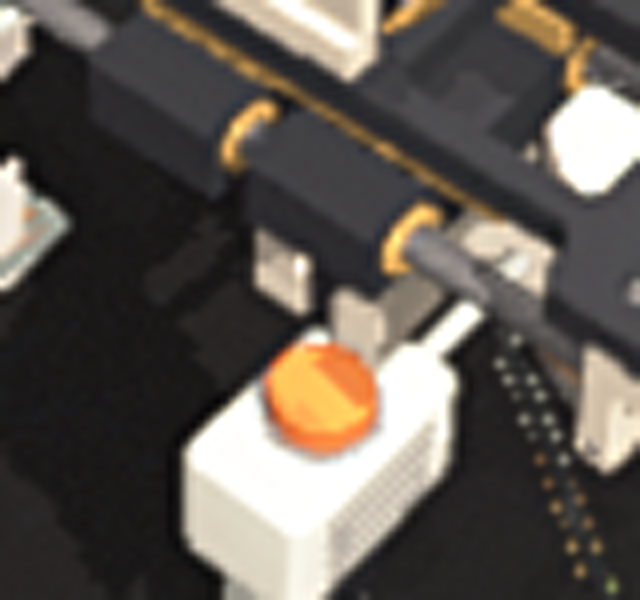

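```bash

python3 -m handwheel '[[[-0.12,0,-0.2,0],[0,0,-0.2,0],[-0.03,0,-0.1,0],[0,0,0,0],[0,0,0,0]]]'
python3 -c "
from h import *
st()"
```

```text
time_s: 4.15
tcp_pos: [0.4246, -0.2394, 0.1794]
eef_rot: [36.9, 88.7, -47.8]
contact_force: [-0.2, -0.6, -1.0]
gripper_width: 0.0009
t 4.15 tcp [ 0.4246 -0.2394  0.1794] x [ 0.016 -0.017 -1.   ] jaw az -84.62 F [-0.2 -0.6 -1. ] w 0.0009 q [ -5.5   4.1 -27.7   1.1 -57.2 100.3]
```

```bash
P='python3 -m handwheel'
python3 -m handwheel '[[[0,0,-0.15,0],[0,0,-0.05,0]]]' | egrep 'tcp|force'
python3 -m handwheel '[[[0,0,-0.1,0],[0,0,0,0]]]'| egrep 'tcp|force'
python3 -m handwheel '[[[0,0,-0.1,0],[0,0,0,0]]]'| egrep 'tcp|force'
```

```text
tcp_pos: [0.4248, -0.2395, 0.1712]
contact_force: [-1.8, 1.3, 2.8]
tcp_pos: [0.4249, -0.2396, 0.1669]
contact_force: [-0.4, -0.5, 0.2]
tcp_pos: [0.4254, -0.24, 0.1654]
contact_force: [-2.0, 1.6, 1.6]
```

```bash

for i in 1; do
python3 -m handwheel '[[[0,0,-0.08,0],[0,0,0,0]]]' | egrep 'tcp|force'
python3 -m handwheel '[[[0,0,-0.08,0]]]'| egrep 'tcp|force'
done
```

```text
tcp_pos: [0.426, -0.2403, 0.1657]
contact_force: [-0.2, 1.0, -0.1]
tcp_pos: [0.4268, -0.2408, 0.1647]
contact_force: [-11.8, 10.5, 37.9]
```

```bash

python3 -m handwheel '[[[0,0,0.3,0],[-0.05,0,0.5,0],[0,0.03,0.7,0],[0,0,0.4,0],[0,0,0,0],[0,0,0,0]]]' 87 20
python3 - <<'E'
from h import *
s=st()
a=snap('scene','s3.png')[190:265,220:300]
cv2.imwrite('pics/s3c.png',cv2.resize(a,None,fx=8,fy=8,interpolation=cv2.INTER_CUBIC))
b=snap('top','t3.png')[200:260,240:330]
cv2.imwrite('pics/t3c.png',cv2.resize(b,None,fx=7,fy=7,interpolation=cv2.INTER_CUBIC))
E
```

```text
time_s: 5.65
tcp_pos: [0.4245, -0.2393, 0.2422]
eef_rot: [39.8, 88.2, -44.6]
contact_force: [1.0, -0.3, -0.3]
gripper_width: 0.0427
t 5.65 tcp [ 0.4245 -0.2393  0.2422] x [ 0.022 -0.022 -1.   ] jaw az -84.43 F [ 1.  -0.3 -0.3] w 0.0427 q [ -5.3   0.8 -22.6   1.2 -65.2 100.4]
```

View pics/s3c.png

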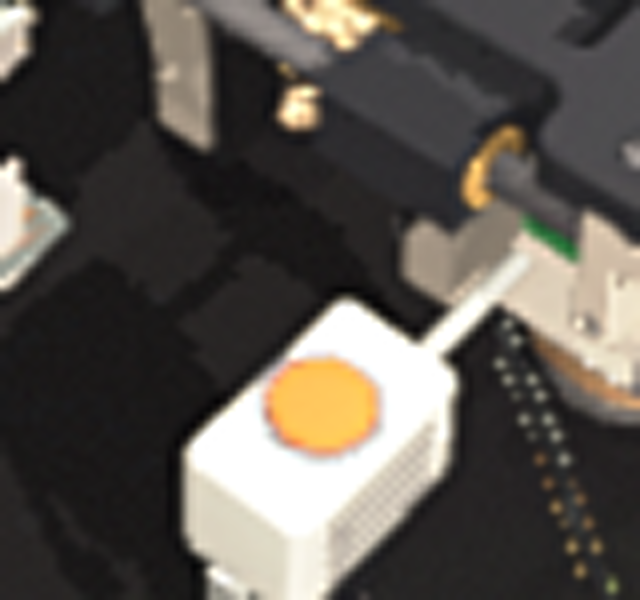

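View pics/t3c.png

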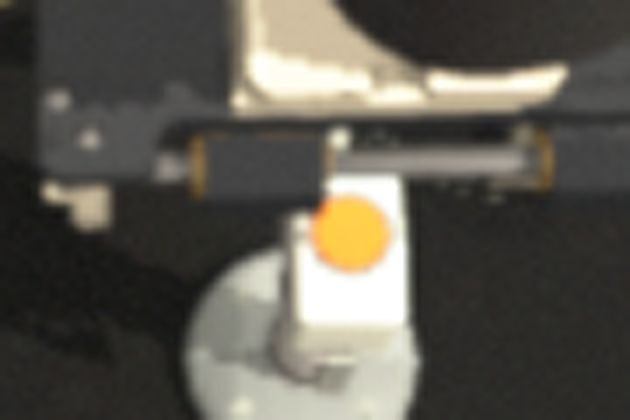

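Button's in: the face now sits almost flush with the block. Next I'll straddle the block.

```bash

python3 -m handwheel '[[[0,0,0,0],[0,0,0,0],[0,0,0,0],[0,0,-0.5,0],[0,0,-0.3,0],[0,0,0,0]]]' 87.6 20
python3 -c "
from h import *
st()"
```

```text
time_s: 6.35
tcp_pos: [0.4232, -0.2392, 0.2061]
eef_rot: [32.9, 88.4, -51.5]
contact_force: [-0.3, -0.8, 0.2]
gripper_width: 0.087
t 6.35 tcp [ 0.4232 -0.2392  0.2061] x [ 0.017 -0.021 -1.   ] jaw az -84.43 F [-0.3 -0.8  0.2] w 0.087 q [ -5.3   2.5 -25.8   1.3 -60.7 100.3]
```

```bash

python3 -m handwheel '[[[0.03,0,-0.5,0],[0,0,-0.5,0],[0,0,-0.4,0],[0,0,-0.3,0],[0,0,0,0],[0,0,0,0]]]'
python3 -c "
from h import *
st()"
```

```text
time_s: 6.95
tcp_pos: [0.4263, -0.2401, 0.1389]
eef_rot: [33.4, 88.3, -51.0]
contact_force: [-0.1, 0.1, -0.2]
gripper_width: 0.0876
t 6.95 tcp [ 0.4263 -0.2401  0.1389] x [ 0.019 -0.023 -1.   ] jaw az -84.36 F [-0.1  0.1 -0.2] w 0.0876 q [ -5.3   6.6 -31.2   1.6 -51.   99.9]
```

```bash

python3 -m handwheel '[[[-0.04,0,-0.35,0],[0,0,0,0]]]'
python3 - <<'E'
from h import *
s=st()
a=snap('scene','s4.png')[150:310,200:340]
cv2.imwrite('pics/s4c.png',cv2.resize(a,None,fx=3.7,fy=3.7,interpolation=cv2.INTER_CUBIC))
E
```

```text
time_s: 7.15
tcp_pos: [0.426, -0.2404, 0.1266]
eef_rot: [36.2, 88.1, -48.2]
contact_force: [0.1, -0.1, -0.5]
gripper_width: 0.0876
t 7.15 tcp [ 0.426  -0.2404  0.1266] x [ 0.022 -0.024 -0.999] jaw az -84.34 F [ 0.1 -0.1 -0.5] w 0.0876 q [ -5.3   7.3 -32.3   1.7 -49.1  99.9]
```

View pics/s4c.png

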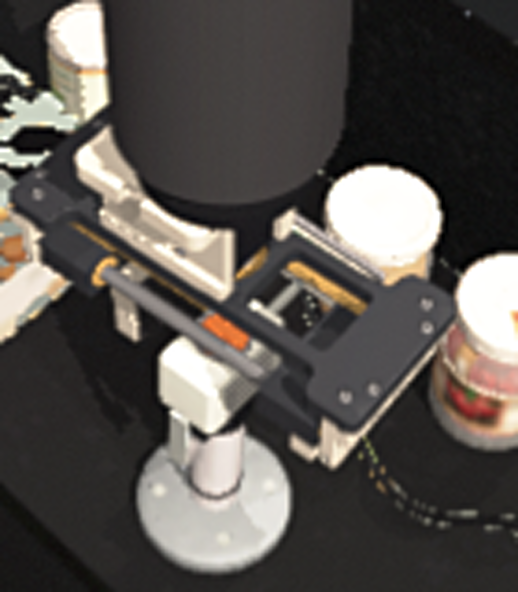

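The fingers straddle the block, one on each side, and the gripper body is clear of the button and card. I'll close them.

```bash

python3 -m handwheel '[[[0,0,0,0],[0,0,0,0],[0,0,0,0],[0,0,0,0],[0,0,0,0],[0,0,0,0],[0,0,0,0],[0,0,0,0]]]' 20 40
python3 -c "
from h import *
st()"
```

```text
time_s: 8.0
tcp_pos: [0.4287, -0.2372, 0.1311]
eef_rot: [50.2, 88.0, -34.3]
contact_force: [-1.1, 6.5, 5.0]
gripper_width: 0.034
t 8.0 tcp [ 0.4287 -0.2372  0.1311] x [ 0.029 -0.019 -0.999] jaw az -84.43 F [-1.1  6.5  5. ] w 0.034 q [ -5.1   6.9 -31.8   1.3 -49.5  99.9]
```

```bash

python3 -m handwheel '[[[0,0,0.15,0],[0,0,0.15,0],[0,0,0.15,0],[0,0,0.15,0],[0,0,0.15,0],[0,0,0.15,0],[0,0,0.15,0],[0,0,0.15,0]]]'
python3 - <<'E'
from h import *
s=st()
a=snap('scene','s5.png')[120:310,170:360]
cv2.imwrite('pics/s5c.png',cv2.resize(a,None,fx=3,fy=3,interpolation=cv2.INTER_CUBIC))
E
```

```text
time_s: 8.8
tcp_pos: [0.4286, -0.237, 0.1812]
eef_rot: [51.1, 88.1, -33.4]
contact_force: [2.5, -1.7, -2.9]
gripper_width: 0.0339
t 8.8 tcp [ 0.4286 -0.237   0.1812] x [ 0.028 -0.018 -0.999] jaw az -84.52 F [ 2.5 -1.7 -2.9] w 0.0339 q [ -5.1   3.8 -27.8   1.1 -56.7 100. ]
```

View pics/s5c.png

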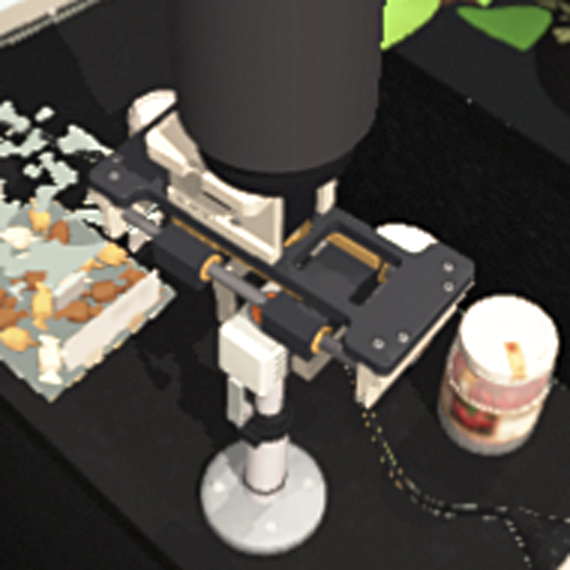

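The mast is out and rising with the grip. I'll keep going.

```bash

python3 -m handwheel '[[[0,0,0.15,0],[0,0,0.15,0],[0,0,0.15,0],[0,0,0.15,0],[0,0,0.15,0],[0,0,0.15,0],[0,0,0.15,0],[0,0,0.15,0]]]'
python3 -c "
from h import *
st()"
python3 -m handwheel '[[[0,0,0.15,0],[0,0,0.15,0],[0,0,0.15,0],[0,0,0.1,0]]]'
python3 -c "
from h import *
st()"
```

```text
time_s: 9.65
tcp_pos: [0.4286, -0.2369, 0.2326]
eef_rot: [50.9, 88.1, -33.6]
contact_force: [3.2, -2.5, -7.9]
gripper_width: 0.0339
t 9.65 tcp [ 0.4286 -0.2369  0.2326] x [ 0.027 -0.018 -0.999] jaw az -84.53 F [ 3.2 -2.5 -7.9] w 0.0339 q [ -5.1   1.4 -23.2   1.  -63.8 100.2]
time_s: 10.05
tcp_pos: [0.4286, -0.2369, 0.2567]
eef_rot: [51.2, 88.1, -33.3]
contact_force: [3.8, -2.6, -6.7]
gripper_width: 0.0337
t 10.05 tcp [ 0.4286 -0.2369  0.2567] x [ 0.027 -0.018 -0.999] jaw az -84.53 F [ 3.8 -2.6 -6.7] w 0.0337 q [ -5.1   0.4 -21.    1.  -67.  100.2]
```

```bash

python3 -m handwheel '[[[0,0,0.12,0],[0,0,0.08,0]]]'|egrep 'tcp|force'
python3 -m handwheel '[[[0,0,0.06,0]]]'|egrep 'tcp|force'
python3 -m handwheel '[[[0,0,0.06,0]]]'|egrep 'tcp|force'
```

```text
tcp_pos: [0.4286, -0.2369, 0.2655]
contact_force: [3.9, -2.0, -7.2]
tcp_pos: [0.4286, -0.2369, 0.2681]
contact_force: [3.4, -2.8, -6.8]
tcp_pos: [0.4286, -0.2369, 0.2707]
contact_force: [4.5, -3.3, -7.8]
```

```bash

python3 -m handwheel '[[[0,0,0.05,0]]]'|egrep 'tcp|force'
python3 -m handwheel '[[[0,0,0.05,0]]]'|egrep 'tcp|force'
```

```text
tcp_pos: [0.4284, -0.2367, 0.2714]
contact_force: [11.1, -10.0, -27.9]
tcp_pos: [0.4283, -0.2367, 0.2714]
contact_force: [11.8, -11.3, -26.6]
```

```bash

python3 - <<'E'
from h import *
a=snap('scene','s6.png');b=snap('top','t6.png')
s=st()
a=a[110:310,170:370];b=b[140:290,150:350]
cv2.imwrite('pics/s6c.png',cv2.resize(a,None,fx=3,fy=3,interpolation=cv2.INTER_CUBIC))
cv2.imwrite('pics/t6c.png',cv2.resize(b,None,fx=4,fy=4,interpolation=cv2.INTER_CUBIC))
E
```

```text
t 10.75 tcp [ 0.4284 -0.2368  0.2713] x [ 0.025 -0.017 -1.   ] jaw az -84.58 F [  9.5  -7.7 -22.3] w 0.034 q [ -5.2  -0.  -19.4   0.9 -69.1 100.3]
```

View pics/s6c.png

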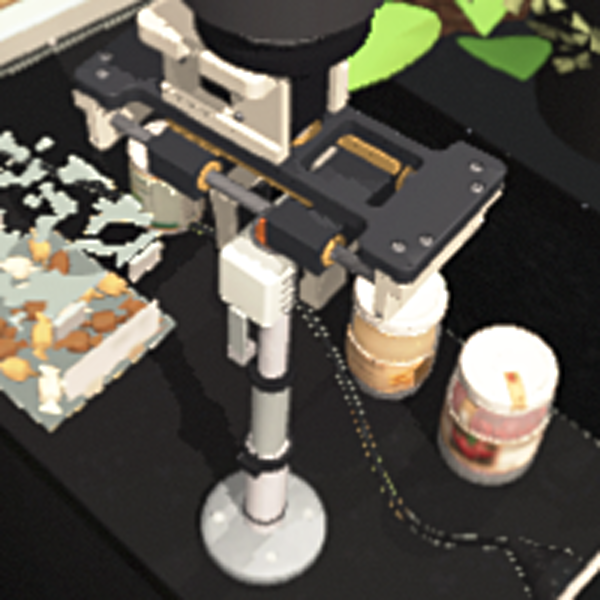

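View pics/t6c.png

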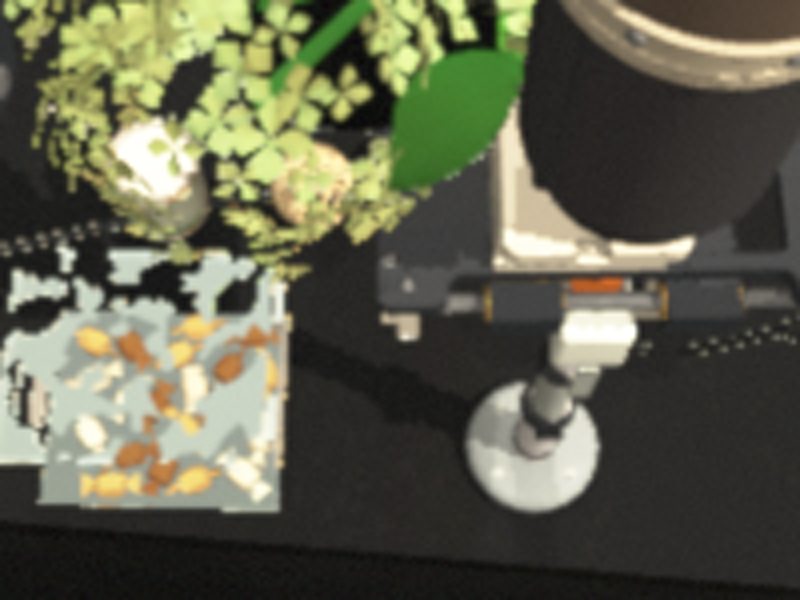

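Both tubes are out and the block is in the grip. I'll check its height by projection, along with drift over a short hold.

```bash

python3 - <<'E'
from h import *
c=np.array([.4255,-.2395]);t=np.radians(5);X=np.array([np.cos(t),np.sin(t)]);Y=np.array([-X[1],X[0]])
for dz in(0,-.01):
  P=[[*(c-.028*X+k*.017*Y),z+dz] for k in(1,-1) for z in(.302,.262)]
  print(((proj('scene',P)-[170,110])*3).round(0).tolist())
for n in range(2): vision.capture('scene'); st()
E
```

```text
[[218.0, 250.0], [218.0, 301.0], [272.0, 286.0], [269.0, 336.0]]
[[218.0, 263.0], [218.0, 313.0], [271.0, 299.0], [269.0, 347.0]]
t 10.8 tcp [ 0.4284 -0.2367  0.2713] x [ 0.025 -0.017 -1.   ] jaw az -84.58 F [  9.5  -8.8 -20.2] w 0.034 q [ -5.2  -0.  -19.4   0.9 -69.1 100.3]
t 10.85 tcp [ 0.4284 -0.2367  0.2713] x [ 0.025 -0.017 -1.   ] jaw az -84.58 F [  9.7  -9.2 -22.6] w 0.0342 q [ -5.2  -0.  -19.4   0.9 -69.1 100.3]
```

```bash
python3 -c "
from h import *
close_job(); st()"
```

```text
the job is handed in; nothing more can be done
the job is handed in; nothing more can be done
```

The price card is up. I pushed the orange button fully in with the shut fingers, gripped the white block across its 34 mm width at 40 N, and pulled it straight up to the second stop. I handed the job in at about 10.9 s with the arm still holding it there.

**Button:** the push stopped hard at TCP z ≈ 0.165 m with about 38 N vertical. The picture afterwards showed the face almost flush with the block.

**Lift:** the arm rose 140.3 mm from the closed grip (TCP 0.1311 to 0.2714 m). The downward force then jumped from about 8 N to 28 N and the height stopped changing. The last pictures show both tubes out and the block in the jaws. Its projected corners are mostly within 1–2 mm of the expected height, though one lower corner looked further off.

**Hold:** just before hand-in the height was steady at 0.2713 m, the opening was 34 mm, and the arm was pulling up against the stop with about 20–23 N.

**Bystanders:** the jars and tin look undisturbed and still standing in the last pictures. The ball is only partly visible, through the plant leaves in the top view.

**What didn't go as planned:**
- During the closing rows the arm crept up about 4.5 mm, so the grip ended slightly higher on the block than intended, or the block had already risen a little.
- At the stop there was also a sideways force of about 10 N in x and 10 N in y, and the tool was tilted about 1.5–2°.
- I could not read the state after hand-in, so the final second is unchecked.

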